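Set the sliding rest of a duct cradle one hole further out

TASK

The duct cradle on the bench has to take a longer length of duct. Flip its cam lever up to upright to free the sliding section, then pull up the spring plunger's knob, slide the section to the next hole (away from the lever's end, to the left as the robot sees it) and let the pin drop fully home there. Finish while still holding the knob with the pin fully in its hole, and do not knock the other things on the bench about.

Things in the scene. Friction and masses are not known exactly. Their poses are not given: they have to be found in the camera images.
- cradle: Fixed aluminium tube 40 x 40 x 440 mm on two steel feet, top face 65 mm above the bench, with 14 x 18 mm holes at y = -140, -80, -20, 40, 100, 160 mm. Origin on the bench under its middle; y along the tube, x across it away from the robot. Steel V duct rests beyond it (x 60 to 170 mm, under 105 mm high): one fixed at y = -200 mm, one on the section beside the knob.
- section (a joint): Travel of the sliding section along the tube, m: 0 in the starting hole, 0.060 at the next, growing to the cradle's +y. Steel sleeve 51 mm wide, 130 mm long (30 mm to the +y side of the knob's axis, 100 mm to the -y side), top 71.5 mm above the bench, about 0.8 kg, drags with 3 N when free. Lever down: clamped by the cam. Pin in a hole: 2 mm of play either way.
- plunger (a joint): How far the spring plunger is pulled up, m: 0 fully home, 0.018 at its stop. The round-ended 10 mm pin reaches 10 mm below the tube's top: clear of the hole above 0.010, so keep it at 0.012 or more to slide. On the tube between holes it reads 0.010. Spring pulls down 5 N when home, 9.5 N fully up; let go within 4 mm of a hole it drops in and centres the section.
- knob: The plunger's pull knob: black plastic cylinder, 28 mm in diameter, 26 mm tall, upright axis, on top of the section near its +y end. It rises and slides with the plunger. This origin lies on its axis at bench level when the pin is home (use point knob_grip for the knob itself). Below it is a plunger housing 20 mm in diameter, from 71.5 to 87.5 mm above the bench.
- knob_grip (a point): Middle of the knob, on its axis. 106 mm above the bench when the pin is home; the knob reaches 13 mm above and below it.
- next_hole (a point): Centre of the mouth of the next hole, in the tube's top face, 65 mm above the bench: the knob's axis must come over it.
- lever (a joint): Angle of the cam lever, rad: 0 lying flat, pointing from the tube towards the robot (cradle's -x), locked; 1.57 upright; stop at 1.75. It starts between 0 and 0.14 and must stand above 1.2. Axis along the cradle's y; stays where it is left. The cam lets go at about 0.6. Its handle needs 5 to 12 N to lift at first, under 2 N afterwards.
- lever_pivot (a point): Pivot of the cam lever, on the section, 79 mm above the bench, 70 mm from the knob's axis towards the cradle's -y.
- lever_grip (a point): Point in the lever's handle, 70 mm out from the pivot along the lever and 8 mm to the side of it that is the upper one when it lies flat. The handle is a dark steel bar 14 mm wide (along the cradle's y), 8 mm thick, from 10 to 85 mm from the pivot; this point lies in the middle of its width and thickness, 87 mm above the bench when flat.
- tape: Bystander: roll of foil tape, 84 mm in diameter, 48 mm tall, on the bench between the two duct rests. Origin at the centre of its underside.
- screwdriver: Bystander: screwdriver lying on the bench on the robot's side of the tube, roughly parallel to it. Origin under its middle.
- capacitor: Bystander: upright metal can, 48 mm in diameter, 85 mm tall, on the robot's side of the tube. Origin at the centre of its underside.
- multimeter: Bystander: grey multimeter lying on its back, 78 x 150 x 34 mm, beyond the tube. Origin at the centre of its underside.
- bottle: Bystander: clear water bottle, 64 mm in diameter, 190 mm tall. Origin at the centre of its underside.
- wrench: Bystander: wrench lying on the bench. Origin under its middle.
- coupling: Bystander: short copper pipe coupling standing on end, 38 mm in diameter, 45 mm tall. Origin at the centre of its underside.

How it is judged:
On the way, in this order (a step that is already met when the one before it is completed fails the run):
1. the cam lever is flipped up, with the section still pinned in its starting hole (value of joint lever above 1.2 rad and value of joint section below 0.01 m), for 0.2 s.
2. the plunger is pulled up by the knob, clear of the starting hole (value of joint plunger above 0.0095 m and contact force between knob and the fingers above 1 N), for 0.1 s.
3. the section stands at the next hole with the pin fully home (value of joint section between 0.056 and 0.064 m and value of joint plunger below 0.003 m), for 0.3 s.
At the end, for the whole second after the job is handed in: The section stands within 4 mm of the next hole (60 mm from its start) with the pin home to within 3 mm, at rest, the lever is still up (above 1.2 rad), and the fingers are still on the knob with more than 2 N (all of step 3 and value of joint lever above 1.2 rad and contact force between knob and the fingers above 2 N and velocity of joint section between -0.01 and 0.01 m/s); the arm keeps its last pose, push and grip.
It fails at once if a bystander is knocked about (moved more than 30 mm) (distance of any of tape, screwdriver, capacitor, multimeter, bottle, wrench, coupling from where it was at the start of the episode above 0.03 m).
It also fails if it takes over 51 s, if anything falls off the work surface, if the arm or the gripper's body presses on something with over 40 N, if the wrist force passes 120 N, or if a joint passes its speed limit or range.

ROBOT

A 6-joint arm with a two-finger parallel gripper is mounted at the origin on the work surface. World frame = base frame: x ahead of the robot, y to its left, z up, the work surface at z = 0. Lengths are in m, angles in rad, forces in N, time in s.
With the tool pointing down it reaches from about 0.275 to 1 m from the base axis. Payload 8.4 kg.
Tool frame: the origin (TCP) lies at the very end of the fingers, on their centre line; the grasp point (between the pads) lies robot.grip_point_offset behind it (robot.grip_point_offset is the distance from the TCP to the grasp point, in m); z points along the fingers, y is the direction in which the jaws open and shut (so a half turn about z gives the same grasp; the last joint's range is limited). The gripper opens to 85 mm and grips with 20 to 120 N. Pads are 22 mm wide; open, the fingers measure 114 mm over their backs; the gripper's body (76 mm by 85 mm) begins 54 mm behind the grasp point. The pads swing forward as they close: fully open they stand 13 mm farther back than shut.
Start: joints at [-0.002, 0.353, 1.633, -0, 1.155, -0.002], TCP at [0.625, -0, 0.231] pointing down, gripper open.
Joint ranges: [-2.63, 2.63], [-0.92, 2.1], [0.06, 2.66], [-1.3, 4.44], [0, 2.69], [-3.02, 3.02]. Speed limits (rad/s): [2.22, 2.22, 2.79, 3.14, 3.14, 3.14].

INTERFACE

Orientations are given as [roll, pitch, yaw] about the fixed x, y, z axes, in that order (R = Rz(yaw) Ry(pitch) Rx(roll)).
In Python, from station import robot gives the robot as it stands.
- The arm moves only by the tool step_arm, never from a script. Its argument "moves" is one flat list of numbers, 7 for each row, row after row: the shift along the world's x, y, z in m, then the turn, a rotation vector about the world's x, y, z in rad, then the finger opening in m, from 0 to 0.0854. A call has 1 to 10 rows; each row is the pose to reach, as a shift and turn from the pose commanded when the call began; what a row does not reach only later rows make up. A row lasts 1/10 s, in which the tool goes at most 50 mm and 8.59 degrees, less where a joint would pass 70% of its speed; a pose out of reach is approached as far as the arm can. A call with a gripper value outside its range is refused whole. The fingers move at their own pace and stop on an object; the grip force is fixed at half the most. Time passes only in rows, so rows that repeat a pose let the fingers close. It gives the time, the measured TCP pose, the force and the opening at its end, in the units of the state.
- robot.read_state(): the state, without advancing time (a new reading comes with each control period).
- robot.snapshot(name): name is "scene" or "side" or "wrist"; returns the picture (400x640x3 uint8, red, green, blue); there is no depth.
- robot.calibration(name): a dict with "intrinsics" (3x3 intrinsics, pixels), "view" (4x4, takes a point from world to camera coordinates). Camera axes: x right, y down, z forward; pixel columns grow to the right and rows downward; lengths in m; the calibration is good to about 2 mm. A picture is of the moment at which its call begins: read the wrist's pose just before it. calibration takes no time and is no camera call; for the wrist camera it gives the pose at the moment of the call.
- robot.finish_job(): hands the job in, once; it reports no verdict.
The state is a dict: "t": time; "joint_positions": joint angles; "dq": joint speeds; "joint_torque": joint torques, N m; "position": TCP position; "eef_rot": TCP orientation; "contact_force": force on the tool from outside, world axes, zero at the start; "wrist_torque": the same for the moment, N m; "gripper_width": finger opening in m.
Only numpy, scipy, OpenCV 4.12 (cv2) and the standard library are available. Lean on these libraries where they do the work, as an engineer would, in place of code of your own. Each camera call takes 0.05 s, during which the arm holds its last target.

## Working session

There is one attempt and no reset: what is moved stays moved. The work goes in short steps, Python scripts to look and compute and a tool call to move; the robot and the scene stay as the last step left them, time stands still between calls to the robot, and variables do not carry over. Pictures are saved under pics/ and viewed, and the job is handed in when it is done.

Besides the shell and the picture viewer there is one more tool, called as name(argument=value, ...), one argument or row to a line, values as JSON. step_arm: Moves the arm, as the interface text tells. Its arguments: {"type":"object","properties":{"moves":{"type":"array","items":{"type":"number"}}},"required":["moves"]}

```bash
ls; mkdir -p pics; python3 - <<'E'
from station import robot
import cv2
s=robot.read_state(); print(s, robot.grip_point_offset)
for n in ["scene","side","wrist"]:
    c=robot.calibration(n); print(n,c["intrinsics"],c["view"])
    cv2.imwrite(f"pics/{n}0.png",robot.snapshot(n)[:,:,::-1])
E
```

```text
pics
{'t': 0.0, 'joint_positions': array([-2.39159971e-03,  3.53673470e-01,  1.63415266e+00, -3.69627438e-06,
        1.15518246e+00, -2.38294962e-03]), 'dq': array([ 0.0005    ,  0.00051861, -0.00041384,  0.00044257, -0.00227847,
        0.00061659]), 'joint_torque': array([-2.03471049e-03, -6.05236173e+01, -3.42063046e+01, -2.62302356e-04,
        9.48130677e-03,  3.61521288e-06]), 'position': array([6.24517161e-01, 5.24749941e-06, 2.30537933e-01]), 'eef_rot': array([-3.14017671e+00,  5.36048428e-09,  1.57078917e+00]), 'contact_force': array([0.64837202, 0.17467641, 0.46076786]), 'wrist_torque': array([ 0.00958293, -0.03299119, -0.01577829]), 'gripper_width': 0.08523697438359526} 0.0187
scene [[476.29786604   0.         328.46067764]
 [  0.         476.29786604 200.08356472]
 [  0.           0.           1.        ]] [[-0.72011215  0.69376646  0.01125143  0.36498164]
 [ 0.3808346   0.40874772 -0.82939153 -0.11349653]
 [-0.58000302 -0.59296998 -0.55855447  1.70719522]
 [ 0.          0.          0.          1.        ]]
side [[445.838816     0.         310.18232128]
 [  0.         445.838816   203.10708053]
 [  0.           0.           1.        ]] [[-0.96103744 -0.27597119 -0.01571403  0.48905805]
 [-0.19108853  0.70436988 -0.68362874  0.14860172]
 [ 0.19973033 -0.65399004 -0.72966076  1.14930048]
 [ 0.          0.          0.          1.        ]]
wrist [[299.17444145   0.         321.36181557]
 [  0.         299.17444145 200.53361303]
 [  0.           0.           1.        ]] [[ 9.99995298e-01 -9.47373752e-04 -2.91661338e-03 -6.25232153e-01]
 [ 4.56715809e-05 -9.46378022e-01  3.23061353e-01 -4.11753739e-02]
 [-3.06627865e-03 -3.23059967e-01 -9.46373529e-01  3.81368827e-01]
 [ 0.00000000e+00  0.00000000e+00  0.00000000e+00  1.00000000e+00]]
```

View pics/scene0.png

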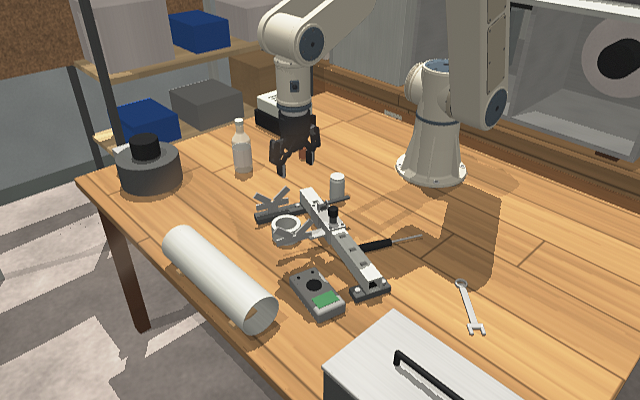

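View pics/side0.png

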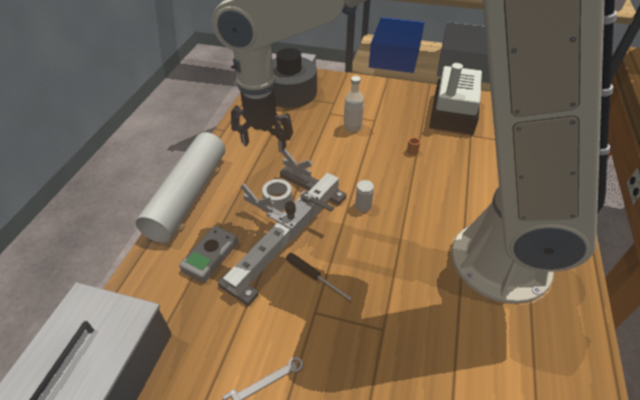

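View pics/wrist0.png

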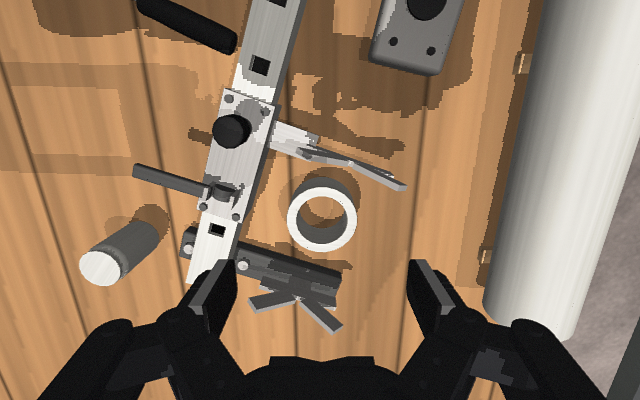

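```bash
cat > h.py <<'E'
import numpy as np
from station import robot
def ray(n,uv,z,cal=None):
    c=cal or robot.calibration(n); K=c["intrinsics"];V=c["view"];R=V[:3,:3];t=V[:3,3]
    o=-R.T@t; d=R.T@np.linalg.inv(K)@np.array([uv[0],uv[1],1.])
    return o+d*(z-o[2])/d[2]
def proj(n,p,cal=None):
    c=cal or robot.calibration(n); q=c["view"]@np.array([*p,1.]); q=c["intrinsics"]@q[:3]; return q[:2]/q[2]
E
python3 - <<'E'
import cv2
im=cv2.imread("pics/wrist0.png")
cv2.imwrite("pics/w0a.png",cv2.resize(im[80:280,120:320],None,fx=3,fy=3,interpolation=cv2.INTER_NEAREST))
cv2.imwrite("pics/w0b.png",cv2.resize(im[0:130,180:330],None,fx=4,fy=4,interpolation=cv2.INTER_NEAREST))
E
```

```text
(no output)
```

View pics/w0a.png

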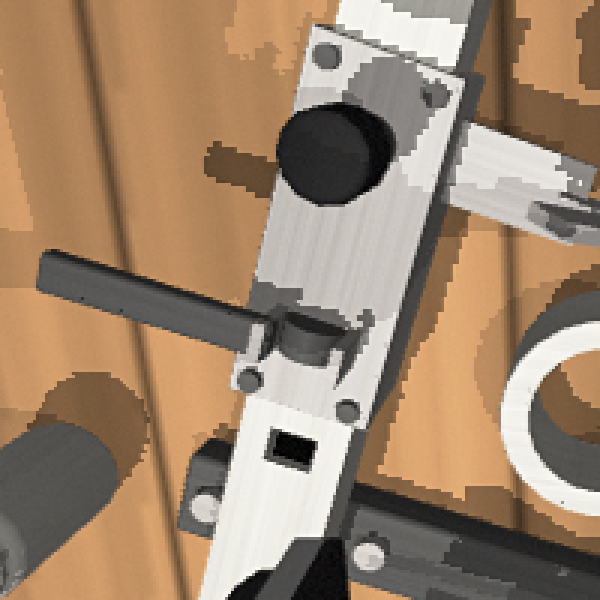

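View pics/w0b.png

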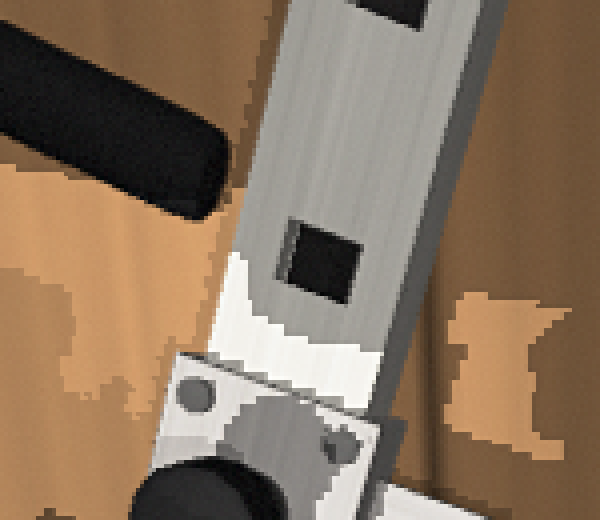

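```bash
python3 - <<'E'
from h import *
h1=ray("wrist",(259.8,65.2),.065);h0=ray("wrist",(217,229.7),.065)
print(h1,h0,np.linalg.norm(h1-h0))
k=ray("wrist",(230.3,131.3),.119);print("knob",k,np.linalg.norm((k-h1)[:2]))
d=(h1-h0);d/=np.linalg.norm(d);th=np.arctan2(d[1],d[0]);print("th",np.degrees(th))
for uv in [(120+45/3,80+250/3),(120+37/3,80+287/3)]:
    p=ray("wrist",uv,.091);print("tip",p)
kk=h1-.06*d; piv=kk-.07*d; lx=np.array([d[1],-d[0],0]) # cradle x
print("knob from hole",kk,"piv",piv,"lx",lx)
g=piv-.07*lx; g[2]=.087; print("grip",g,proj("wrist",g),"tip",piv-.085*lx)
for n in("scene","side"):
    q=k.copy();q[2]=.119;print(n,proj(n,q),proj(n,h1),proj(n,g))
E
```

```text
[0.56768535 0.11327891 0.065     ] [ 0.508105   -0.05597871  0.065     ] 0.17943789464234813
knob [0.55010406 0.05786502 0.119     ] 0.058136057752013845
th 70.60743036135332
tip [0.44757279 0.02511022 0.091     ]
tip [0.44253342 0.01300455 0.091     ]
knob from hole [0.54776302 0.05668297 0.065     ] piv [ 0.5245203  -0.00934563  0.065     ] lx [ 0.94326573 -0.33203881  0.        ]
grip [0.4584917  0.01389708 0.087     ] [150.85199945 173.7786544 ] tip [0.44434272 0.01887766 0.065     ]
scene [332.28213463 207.83718612] [341.72979476 235.62103   ] [344.09252664 198.23825325]
side [287.60484303 204.24268161] [275.49267046 232.5951514 ] [326.67862896 207.4201273 ]
```

```bash
python3 - <<'E'
from h import *
print("cap",ray("wrist",(100,268),.085), "screw", ray("wrist",(235,45),.03))
E
```

```text
cap [ 0.3814077  -0.09309637  0.085     ] screw [0.53677053 0.13568952 0.03      ]
```

step_arm(
  moves=[-0.04,0.003,0,0,0,0.15,0.045,-0.08,0.007,0,0,0,0.3,0.045,-0.12,0.01,-0.02,0,0,0.45,0.045,-0.15,0.014,-0.03,0,0,0.6,0.045,-0.166,0.014,-0.04,0,0,0.75,0.045,-0.166,0.014,-0.05,0,0,0.9,0.045,-0.166,0.014,-0.06,0,0,1.05,0.045,-0.166,0.014,-0.06,0,0,1.2,0.045,-0.166,0.014,-0.06,0,0,1.232,0.045,-0.166,0.014,-0.06,0,0,1.232,0.045],
)

```text
t: 1.15
position: [0.4588, 0.014, 0.1711]
eef_rot: [-3.141, -0.0, 2.803]
contact_force: [-0.9, 0.3, 0.2]
gripper_width: 0.0448
```

```bash
python3 - <<'E'
from h import *
import cv2
s=robot.read_state();print(s['t'],s['position'],s['eef_rot'],s['gripper_width'])
cv2.imwrite("pics/w1.png",robot.snapshot("wrist")[:,:,::-1])
cv2.imwrite("pics/sd1.png",robot.snapshot("side")[:,:,::-1])
print(proj("wrist",(.4585,.0139,.087)),proj("wrist",(.549,.0573,.119)))
E
```

```text
1.15 [0.45881319 0.0140054  0.17110353] [-3.14144794e+00 -4.10342344e-04  2.80307864e+00] 0.04481583932740367
[320.1461323  206.06894574] [411.64847331 305.75002588]
```

View pics/w1.png

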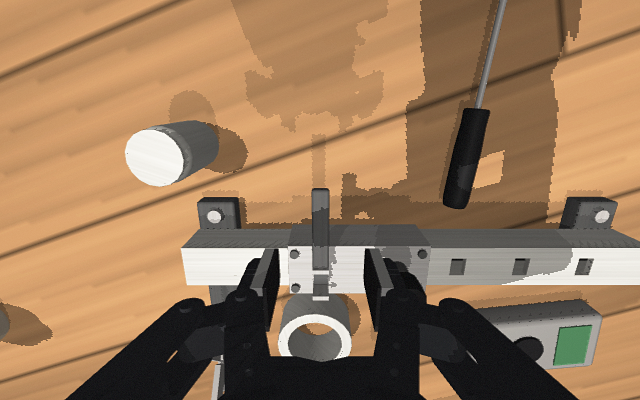

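step_arm(
  moves=[0,0,-0.04,0,0,0,0.045,0,0,-0.08,0,0,0,0.045,0,0,-0.103,0,0,0,0.045,0,0,-0.103,0,0,0,0.045,0,0,-0.103,0,0,0,0.0,0,0,-0.103,0,0,0,0.0,0,0,-0.103,0,0,0,0.0,0,0,-0.103,0,0,0,0.0,0,0,-0.103,0,0,0,0.0,0,0,-0.103,0,0,0,0.0],
)

```text
t: 2.25
position: [0.46, 0.0143, 0.069]
eef_rot: [3.14, 0.002, 2.803]
contact_force: [1.4, 5.5, 4.7]
gripper_width: 0.0128
```

```bash
python3 - <<'E'
from h import *
import cv2
s=robot.read_state();print(s['t'],s['position'],s['contact_force'],s['gripper_width'])
cv2.imwrite("pics/w2.png",robot.snapshot("wrist")[:,:,::-1])
lx=np.array([.9433,-.332])
for a in np.radians([0,5,10,15,20,30,40,50,60,70,80,88]):
    r=70;o=8
    x=-r*np.cos(a)+o*np.sin(a); z=r*np.sin(a)+o*np.cos(a)
    dx=(x+r)/1000; print(round(np.degrees(a)),np.round(lx*dx,4),round((z-8)/1000,4))
E
```

```text
2.25 [0.45995947 0.01431922 0.06903357] [1.36419669 5.51070681 4.65481012] 0.01280530357175492
0 [ 0. -0.] 0.0
5 [ 0.0009 -0.0003] 0.0061
10 [ 0.0023 -0.0008] 0.012
15 [ 0.0042 -0.0015] 0.0178
20 [ 0.0066 -0.0023] 0.0235
30 [ 0.0126 -0.0044] 0.0339
40 [ 0.0203 -0.0071] 0.0431
50 [ 0.0294 -0.0103] 0.0508
60 [ 0.0396 -0.0139] 0.0566
70 [ 0.0505 -0.0178] 0.0605
80 [ 0.062  -0.0218] 0.0623
88 [ 0.0713 -0.0251] 0.0622
```

View pics/w2.png

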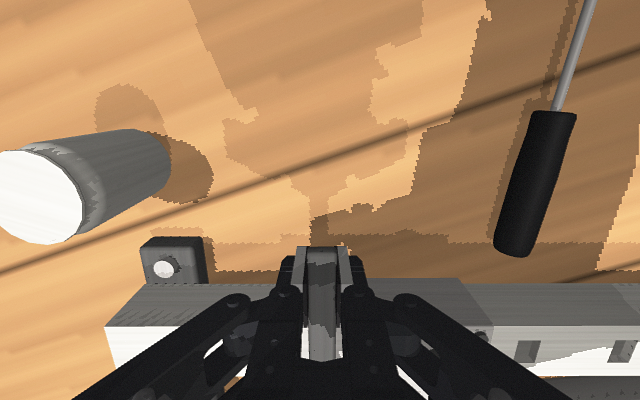

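The lever's bar (around column 322) sits between the pads. Lifting along the arc.

step_arm(
  moves=[0.001,0,0.006,0,0,0,0,0.0023,-0.0008,0.012,0,0,0,0,0.0042,-0.0015,0.018,0,0,0,0,0.0066,-0.0023,0.0235,0,0,0,0,0.0095,-0.0033,0.029,0,0,0,0,0.0126,-0.0044,0.034,0,0,0,0,0.0165,-0.0058,0.0385,0,0,0,0,0.0203,-0.0071,0.043,0,0,0,0,0.0203,-0.0071,0.043,0,0,0,0],
)

```text
t: 3.2
position: [0.4793, 0.0066, 0.1117]
eef_rot: [-3.141, -0.0, 2.803]
contact_force: [-1.0, 1.0, -6.8]
gripper_width: 0.0128
```

```bash
python3 - <<'E'
from h import *
import cv2
s=robot.read_state();print(s['t'],s['position'],s['contact_force'],s['gripper_width'])
im=robot.snapshot("side")[:,:,::-1]
cv2.imwrite("pics/sd3.png",cv2.resize(im[110:310,200:400],None,fx=3,fy=3))
cv2.imwrite("pics/w3.png",robot.snapshot("wrist")[:,:,::-1])
E
```

```text
3.2 [0.4793437  0.00663239 0.11165644] [-0.96095171  1.02513276 -6.76353309] 0.012794479912729693
```

View pics/sd3.png

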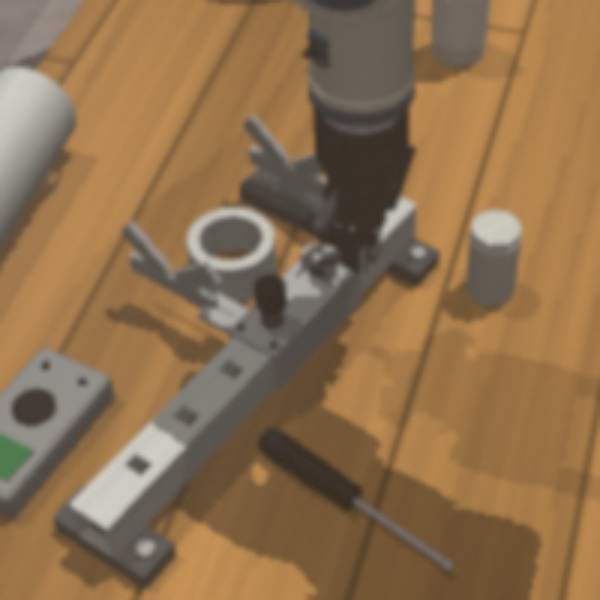

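View pics/w3.png

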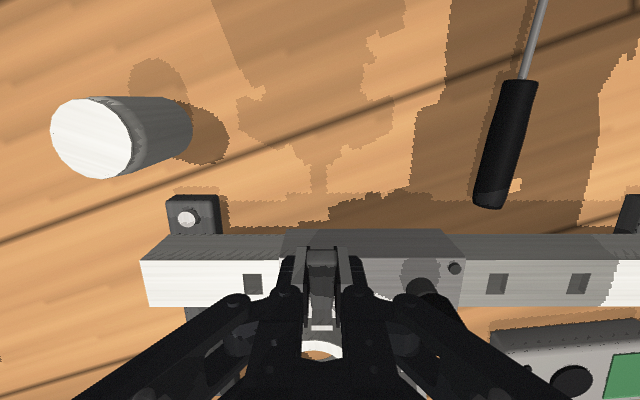

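step_arm(
  moves=[0.0045,-0.0016,0.004,0,0,0,0,0.0091,-0.0032,0.0078,0,0,0,0,0.0142,-0.005,0.011,0,0,0,0,0.0193,-0.0068,0.0135,0,0,0,0,0.0248,-0.0088,0.0157,0,0,0,0,0.0302,-0.0107,0.0175,0,0,0,0,0.036,-0.0127,0.0185,0,0,0,0,0.0417,-0.0147,0.0192,0,0,0,0,0.051,-0.018,0.019,0,0,0,0,0.051,-0.018,0.019,0,0,0,0],
)

```text
t: 4.3
position: [0.5326, -0.0118, 0.1307]
eef_rot: [3.141, 0.003, 2.803]
contact_force: [-0.2, -2.1, -8.0]
gripper_width: 0.0074
```

```bash
python3 - <<'E'
from h import *
import cv2
s=robot.read_state();print(s['t'],s['position'],s['contact_force'],s['gripper_width'])
cv2.imwrite("pics/w4.png",robot.snapshot("wrist")[:,:,::-1])
E
```

```text
4.3 [ 0.53259664 -0.01178078  0.13071248] [-0.24155382 -2.07414538 -7.97978342] 0.007434509754741932
```

View pics/w4.png

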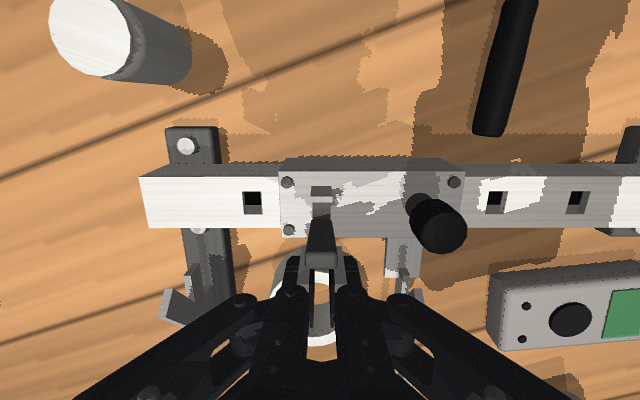

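```bash
python3 - <<'E'
from h import *
lx=np.array([.9433,-.332,0]);piv=np.array([.5245,-.0093,.079])
c=robot.calibration("wrist")
for a in range(40,110,5):
    a_=np.radians(a)
    P=lambda r,o: np.round(proj("wrist",piv+lx*(-r*np.cos(a_)+o*np.sin(a_))+np.array([0,0,r*np.sin(a_)+o*np.cos(a_)]),c))
    print(a,P(.085,.004),P(.085,.012),P(.010,.004))
E
```

```text
40 [319. 126.] [318. 140.] [320. 209.]
45 [318. 140.] [318. 155.] [320. 211.]
50 [318. 155.] [318. 172.] [320. 212.]
55 [318. 171.] [318. 190.] [320. 214.]
60 [318. 189.] [318. 208.] [320. 215.]
65 [318. 207.] [318. 226.] [320. 216.]
70 [318. 225.] [318. 245.] [320. 218.]
75 [318. 243.] [318. 262.] [320. 219.]
80 [318. 260.] [318. 279.] [320. 220.]
85 [318. 277.] [319. 294.] [320. 221.]
90 [319. 292.] [319. 307.] [320. 223.]
95 [319. 305.] [319. 319.] [320. 223.]
100 [319. 317.] [319. 329.] [320. 224.]
105 [319. 326.] [319. 336.] [320. 225.]
```

```bash
python3 - <<'E'
import cv2
im=cv2.imread("pics/w4.png")
cv2.imwrite("pics/w4a.png",cv2.resize(im[150:350,240:400],None,fx=3,fy=3,interpolation=cv2.INTER_NEAREST))
E
```

```text
(no output)
```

View pics/w4a.png

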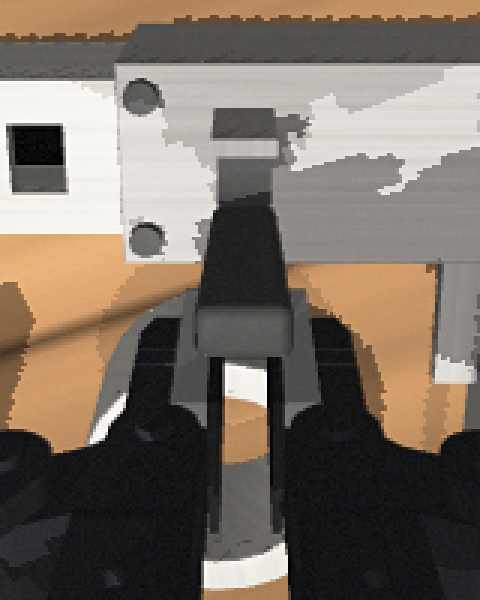

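Step one got the lever to about 77° (tip's end face at rows 251–268), but the pads then slid off its far side. I'll open, draw back around the bar, close, and push it the rest of the way.

step_arm(
  moves=[0,0,0,0,0,0,0.045,0,0,0,0,0,0,0.045,0,0,0,0,0,0,0.045,0,0,0,0,0,0,0.045,-0.02,0.007,0,0,0,0,0.045,-0.0425,0.015,0,0,0,0,0.045,-0.0425,0.015,0,0,0,0,0.0,-0.0425,0.015,0,0,0,0,0.0,-0.0425,0.015,0,0,0,0,0.0,-0.0425,0.015,0,0,0,0,0.0],
)

```text
t: 5.35
position: [0.4887, 0.0038, 0.1305]
eef_rot: [3.141, 0.001, 2.803]
contact_force: [1.0, 0.4, 0.2]
gripper_width: -0.0
```

```bash
python3 - <<'E'
from h import *
import cv2
s=robot.read_state();print(s['t'],s['position'],s['contact_force'],s['gripper_width'])
cv2.imwrite("pics/w5.png",robot.snapshot("wrist")[:,:,::-1])
E
```

```text
5.35 [0.48872358 0.00375688 0.13046562] [1.00426266 0.4128168  0.15543305] -2.7403242180299264e-05
```

View pics/w5.png

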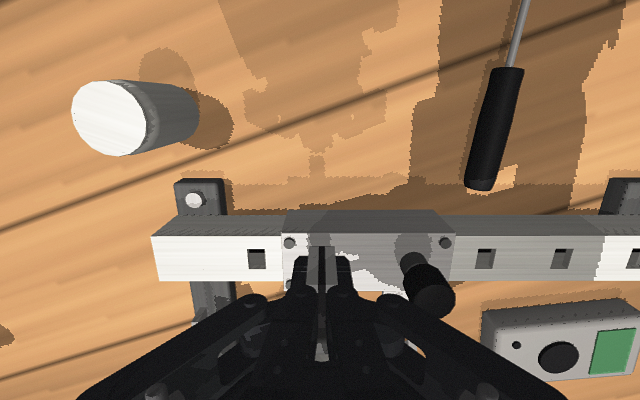

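step_arm(
  moves=[0.01,-0.0035,0,0,0,0,0.0,0.015,-0.0053,0,0,0,0,0.0,0.02,-0.007,0,0,0,0,0.0,0.025,-0.009,0,0,0,0,0.0,0.028,-0.01,0,0,0,0,0.0,0.031,-0.011,0,0,0,0,0.0,0.031,-0.011,0,0,0,0,0.0,0.005,-0.002,0.01,0,0,0,0.0,0.0,0.0,0.05,0,0,0,0.0,0.0,0.0,0.09,0,0,0,0.03],
)

```text
t: 6.4
position: [0.4859, 0.0041, 0.2206]
eef_rot: [-3.141, -0.003, 2.803]
contact_force: [2.4, 0.3, 0.1]
gripper_width: 0.0133
```

step_arm(
  moves=[0.02,0.02,0.02,0,0,-0.15,0.05,0.03,0.03,0.02,0,0,-0.3,0.05,0.04,0.03,0.02,0,0,-0.45,0.05,0.05,0.03,0.02,0,0,-0.6,0.05,0.06,0.05,0.02,0,0,-0.75,0.05,0.06,0.05,0.02,0,0,-0.9,0.05,0.06,0.05,0.02,0,0,-1.05,0.05,0.06,0.05,0.02,0,0,-1.2,0.05,0.06,0.05,0.02,0,0,-1.35,0.05,0.06,0.05,0.02,0,0,-1.5,0.05],
)

```text
t: 7.4
position: [0.5479, 0.0539, 0.2404]
eef_rot: [3.141, -0.0, 1.297]
contact_force: [0.1, 0.1, 0.7]
gripper_width: 0.0501
```

step_arm(
  moves=[0,0,0,0,0,-0.071,0.05,0,0,0,0,0,-0.071,0.05,0,0,0,0,0,-0.071,0.05],
)

```text
t: 7.7
position: [0.5478, 0.0539, 0.2404]
eef_rot: [3.141, -0.0, 1.234]
contact_force: [-0.6, 0.7, -0.2]
gripper_width: 0.0498
```

```bash
python3 - <<'E'
from h import *
import cv2
s=robot.read_state();print(s['t'],s['position'],s['eef_rot'],s['contact_force'],s['gripper_width'])
c=robot.calibration("wrist")
cv2.imwrite("pics/w6.png",robot.snapshot("wrist")[:,:,::-1])
im=robot.snapshot("side")[:,:,::-1]
cv2.imwrite("pics/sd6.png",cv2.resize(im[110:310,200:400],None,fx=3,fy=3))
print(proj("wrist",(.5490,.0573,.119),c))
lx=np.array([.9433,-.332,0]);piv=np.array([.5245,-.0093,.079])
for a in range(70,110,5):
    a_=np.radians(a)
    P=lambda r,o: np.round(proj("wrist",piv+lx*(-r*np.cos(a_)+o*np.sin(a_))+np.array([0,0,r*np.sin(a_)+o*np.cos(a_)]),c))
    print(a,P(.085,.004),P(.085,.012))
E
```

```text
7.7 [0.547829   0.05391428 0.24037571] [ 3.14128475e+00 -1.06289739e-04  1.23424456e+00] [-0.56344257  0.67343938 -0.19224924] 0.04978798313531489
[320.28425716 190.85431968]
70 [290. 283.] [298. 285.]
75 [298. 284.] [307. 286.]
80 [306. 285.] [315. 286.]
85 [315. 286.] [324. 286.]
90 [324. 286.] [333. 286.]
95 [332. 285.] [341. 285.]
100 [341. 284.] [350. 284.]
105 [349. 283.] [357. 282.]
```

View pics/w6.png

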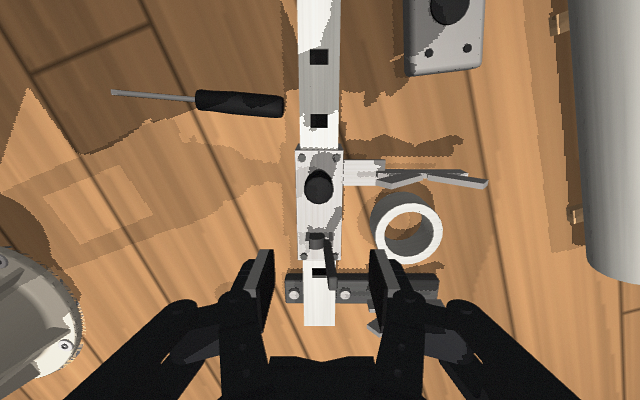

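View pics/sd6.png

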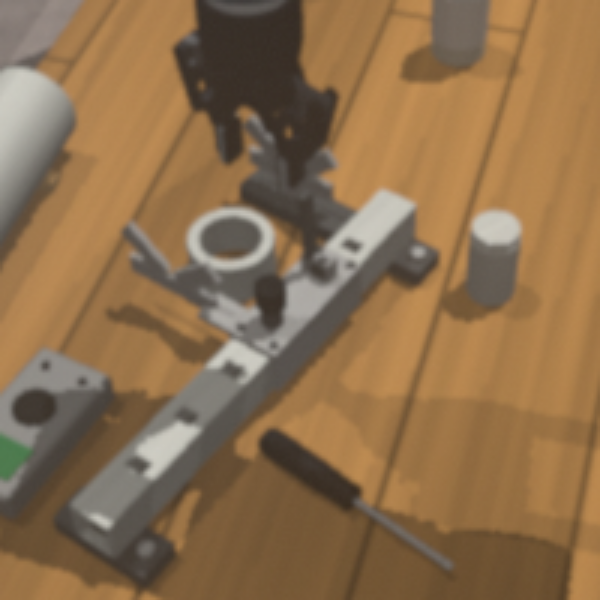

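```bash
python3 - <<'E'
from h import *
import cv2
im=cv2.imread("pics/w6.png")
cv2.imwrite("pics/w6a.png",cv2.resize(im[100:220,280:360],None,fx=5,fy=5,interpolation=cv2.INTER_NEAREST))
g=im.max(2)
m=(g<45).astype(np.uint8); m[:150]=0;m[215:]=0;m[:,:290]=0;m[:,345:]=0
n,l,st,ce=cv2.connectedComponentsWithStats(m);print(st,ce)
m=(g<45).astype(np.uint8)[105:135,295:345];ys,xs=np.nonzero(m);h=(xs.min()/2+xs.max()/2+295,ys.min()/2+ys.max()/2+105);print(h,ray("wrist",h,.065))
E
```

```text
[[     0      0    640    400 255576]
 [   305    170     28     34    422]
 [   322    198      2      1      2]] [[319.50369753 199.52336683]
 [317.2464455  185.35545024]
 [322.5        198.        ]]
(np.float64(318.5), np.float64(120.5)) [0.56663431 0.11357977 0.065     ]
```

View pics/w6a.png

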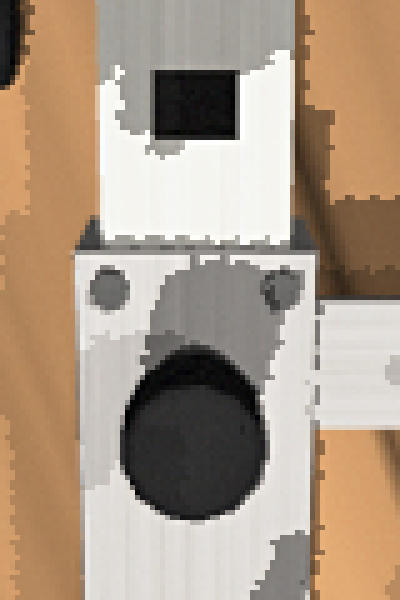

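step_arm(
  moves=[0.0005,0.004,-0.04,0,0,0,0.05,0.0005,0.004,-0.08,0,0,0,0.05,0.0005,0.004,-0.12,0,0,0,0.05,0.0005,0.004,-0.154,0,0,0,0.05,0.0005,0.004,-0.154,0,0,0,0.05,0.0005,0.004,-0.154,0,0,0,0.0,0.0005,0.004,-0.154,0,0,0,0.0,0.0005,0.004,-0.154,0,0,0,0.0,0.0005,0.004,-0.154,0,0,0,0.0,0.0005,0.004,-0.154,0,0,0,0.0],
)

```text
t: 8.8
position: [0.5467, 0.0585, 0.0879]
eef_rot: [-3.139, 0.0, 1.232]
contact_force: [-7.6, 4.1, -0.9]
gripper_width: 0.0262
```

```bash
python3 - <<'E'
from h import *
import cv2
s=robot.read_state();print(s['t'],s['position'],s['eef_rot'],s['contact_force'],s['gripper_width'])
cv2.imwrite("pics/w7.png",robot.snapshot("wrist")[:,:,::-1])
E
```

```text
8.8 [0.5466986  0.05849976 0.08786561] [-3.13890823e+00  2.65740582e-05  1.23171434e+00] [-7.56975152  4.08490709 -0.89420724] 0.026191997994182713
```

View pics/w7.png

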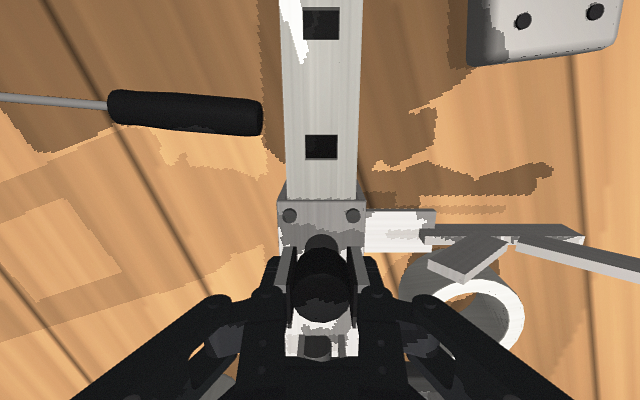

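step_arm(
  moves=[-0.001,0.0004,0.004,0,0,0,0,-0.001,0.0004,0.008,0,0,0,0,-0.001,0.0004,0.012,0,0,0,0,-0.001,0.0004,0.0155,0,0,0,0,-0.001,0.0004,0.0155,0,0,0,0,-0.001,0.0004,0.0155,0,0,0,0],
)

```text
t: 9.45
position: [0.5466, 0.0585, 0.1023]
eef_rot: [-3.14, -0.0, 1.232]
contact_force: [-3.7, 3.0, -9.1]
gripper_width: 0.0264
```

```bash
python3 - <<'E'
from h import *
import cv2
s=robot.read_state();print(s['t'],s['position'],s['eef_rot'],s['contact_force'],s['gripper_width'])
im=robot.snapshot("side")[:,:,::-1]
cv2.imwrite("pics/sd8.png",cv2.resize(im[130:270,220:360],None,fx=4,fy=4))
cv2.imwrite("pics/w8.png",robot.snapshot("wrist")[:,:,::-1])
E
```

```text
9.45 [0.54660967 0.05853263 0.10226839] [-3.14042923e+00 -2.23287321e-05  1.23175955e+00] [-3.70731594  2.9706371  -9.14149631] 0.026416115095627433
```

View pics/sd8.png

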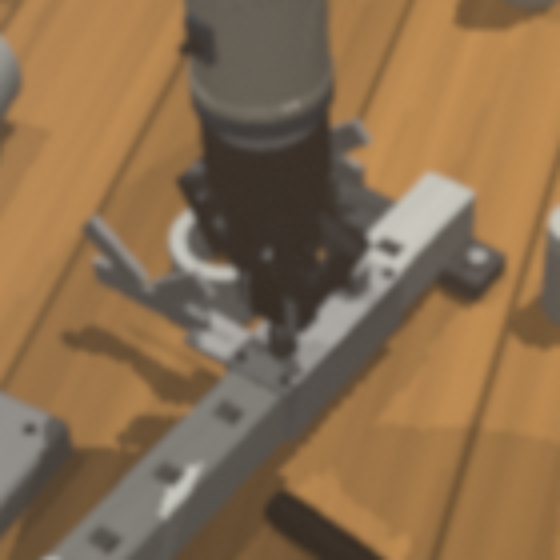

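View pics/w8.png

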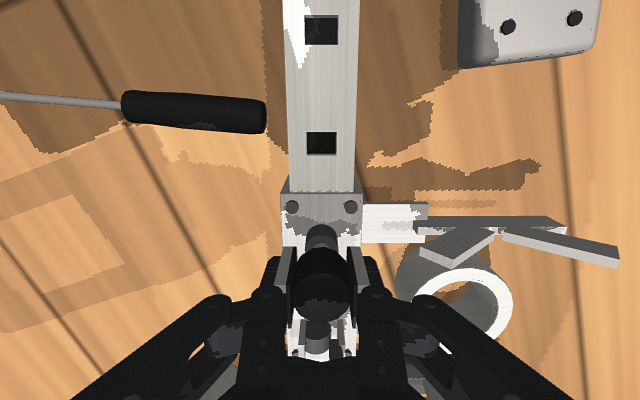

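step_arm(
  moves=[0.002,0.0057,0,0,0,0,0,0.005,0.0142,0,0,0,0,0,0.008,0.0226,0,0,0,0,0,0.011,0.0311,0,0,0,0,0,0.014,0.0396,0,0,0,0,0,0.017,0.0481,0,0,0,0,0,0.019,0.0538,0,0,0,0,0,0.02,0.0566,0,0,0,0,0,0.02,0.0566,0,0,0,0,0,0.02,0.0566,0,0,0,0,0],
)

```text
t: 10.55
position: [0.5665, 0.1152, 0.1019]
eef_rot: [-3.14, 0.0, 1.232]
contact_force: [-5.8, 4.3, -9.1]
gripper_width: 0.0268
```

```bash
python3 - <<'E'
from h import *
import cv2
s=robot.read_state();print(s['t'],s['position'],s['eef_rot'],s['contact_force'],s['gripper_width'])
im=robot.snapshot("side")[:,:,::-1]
cv2.imwrite("pics/sd9.png",cv2.resize(im[130:270,220:360],None,fx=4,fy=4))
cv2.imwrite("pics/w9.png",robot.snapshot("wrist")[:,:,::-1])
E
```

```text
10.55 [0.56652585 0.11523791 0.1018926 ] [-3.14006014e+00  2.30919543e-04  1.23181199e+00] [-5.76719189  4.28636008 -9.11312208] 0.02676210380601838
```

View pics/sd9.png

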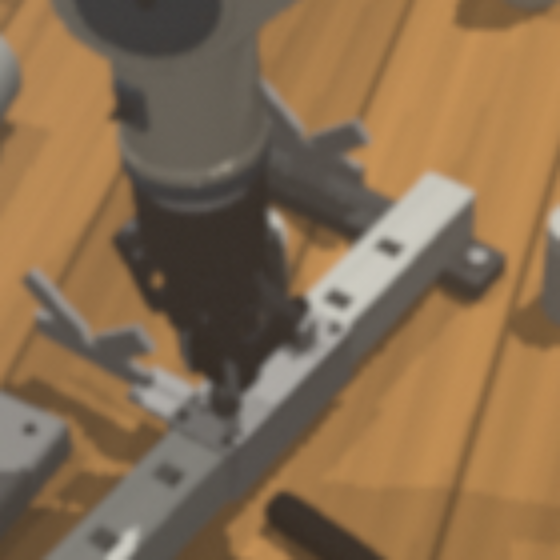

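View pics/w9.png

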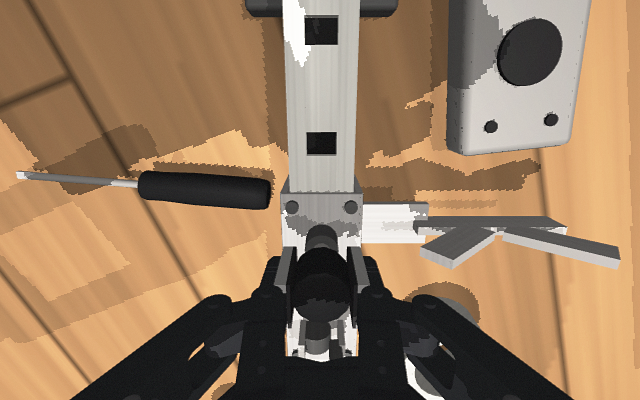

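step_arm(
  moves=[0,0,-0.004,0,0,0,0,0,0,-0.007,0,0,0,0,0,0,-0.01,0,0,0,0,0,0,-0.0125,0,0,0,0,0,0,-0.0145,0,0,0,0,0,0,-0.0145,0,0,0,0,0,0,-0.0145,0,0,0,0],
)

```text
t: 11.35
position: [0.5666, 0.1152, 0.0879]
eef_rot: [-3.14, 0.0, 1.232]
contact_force: [-6.6, 2.7, -4.2]
gripper_width: 0.0266
```

```bash
python3 - <<'E'
from h import *
import cv2
s=robot.read_state();print(s['t'],s['position'],s['eef_rot'],s['contact_force'],s['gripper_width'])
cv2.imwrite("pics/w10.png",robot.snapshot("wrist")[:,:,::-1])
E
```

```text
11.35 [0.56657686 0.11522872 0.08789016] [-3.14012957e+00  1.11484128e-04  1.23165232e+00] [-6.63776225  2.72040307 -4.24357658] 0.0265634856281006
```

View pics/w10.png

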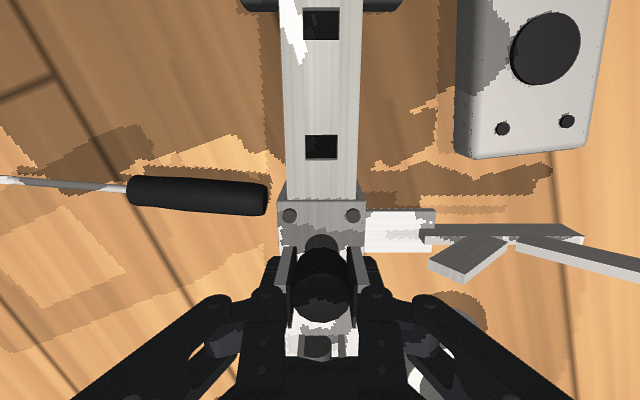

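The view matches the start-of-pull view one pitch on. The gripper still carries the spring load, so I'll lower a little more to seat the pin.

step_arm(
  moves=[0,0,-0.001,0,0,0,0,0,0,-0.0015,0,0,0,0,0,0,-0.002,0,0,0,0,0,0,-0.002,0,0,0,0,0,0,-0.002,0,0,0,0],
)

```text
t: 11.9
position: [0.5668, 0.1153, 0.0877]
eef_rot: [-3.141, -0.0, 1.232]
contact_force: [-12.9, 2.3, 15.6]
gripper_width: 0.0265
```

step_arm(
  moves=[-0.0005,0.0002,0.001,0,0,0,0,-0.0005,0.0002,0.001,0,0,0,0,-0.0005,0.0002,0.001,0,0,0,0,-0.0005,0.0002,0.001,0,0,0,0,-0.0005,0.0002,0.001,0,0,0,0],
)

```text
t: 12.4
position: [0.5666, 0.1154, 0.0878]
eef_rot: [-3.141, -0.0, 1.232]
contact_force: [-8.4, 0.9, 4.9]
gripper_width: 0.0264
```

```bash
python3 - <<'E'
from h import *
import cv2
s=robot.read_state();print(s['t'],s['position'],s['contact_force'],s['gripper_width'])
cv2.imwrite("pics/w11.png",robot.snapshot("wrist")[:,:,::-1])
im=robot.snapshot("side")[:,:,::-1]
cv2.imwrite("pics/sd11.png",cv2.resize(im[130:270,200:400],None,fx=4,fy=4))
im=robot.snapshot("scene")[:,:,::-1]
cv2.imwrite("pics/sc11.png",cv2.resize(im[150:300,240:440],None,fx=4,fy=4))
E
```

```text
12.4 [0.56662377 0.11535709 0.08783492] [-8.43150089  0.86691732  4.90785828] 0.026424357971552577
```

View pics/sc11.png

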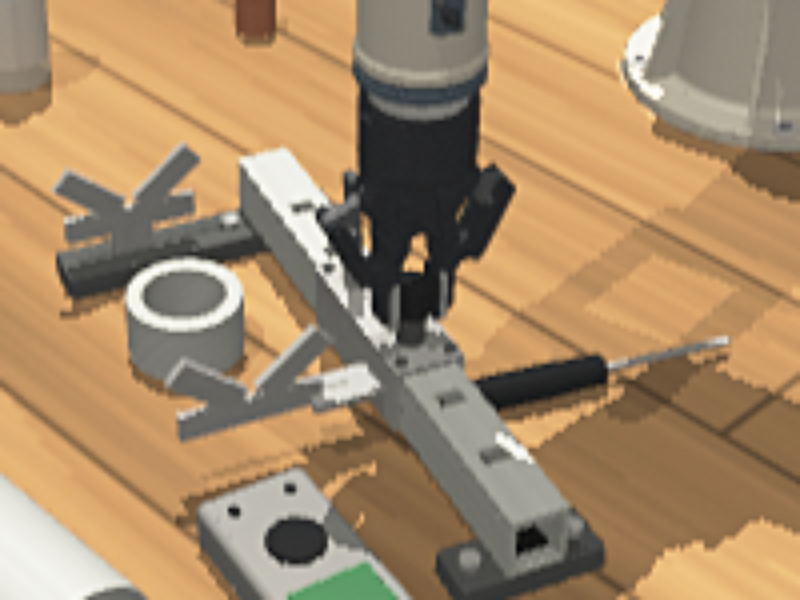

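View pics/sd11.png

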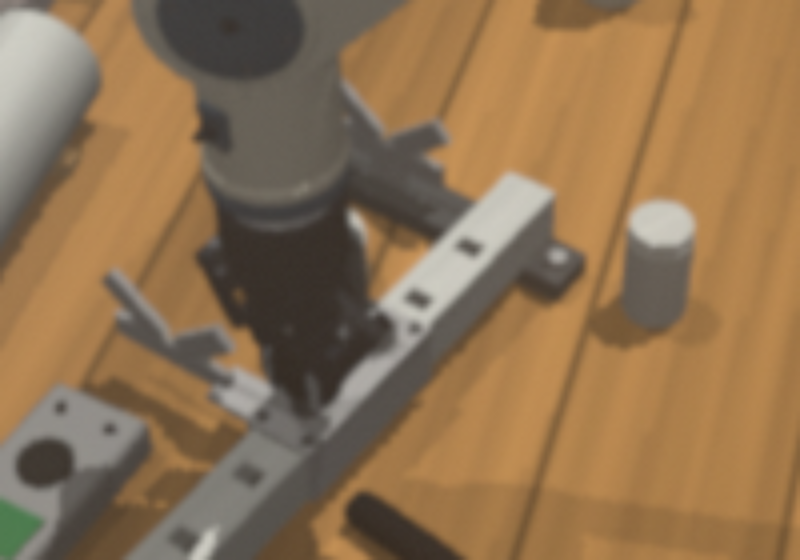

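```bash
python3 -c "
from station import robot
print(robot.finish_job()); s=robot.read_state(); print(s['t'],s['position'],s['contact_force'],s['gripper_width'])"
```

```text
the job is handed in; nothing more can be done
None
the job is handed in; nothing more can be done
```

I handed the job in at about 12.6 s of the 51 s allowed, with the section at the next hole, the pin seated and the gripper still holding the knob. No verdict was reported.

- **Lever:** I gripped it and swung it up. The pads slid off its far side at about 77°, so I went back and pushed it upright with closed fingers. The wrist view then put it at about 90°. At the end the gripper hid most of it, so that angle was not checked again.
- **Plunger and slide:** I pulled the knob up about 14.5 mm; the 9 N downward force matched the spring. I then slid the section 60 mm. In the wrist view the hole ahead sat at the same row before and after, one hole further along.
- **Pin home:** The tool came back to its pin-home height: z 0.0878 m, against 0.0879 m before the pull. Pressing on raised the force to about 16 N with only 0.2 mm of movement, so the pin was at its stop. I then eased off to about 5 N down and kept the grip at 26 mm opening.
- **Remaining side force:** About 8 N across the tube remained at hand-in, because the grip is slightly off the knob's centre.
- **Bystanders:** The last pictures showed the tape, screwdriver, capacitor and multimeter where they had been, judged by eye. I did not check the bottle, wrench and coupling closely, but the arm did not go near them.

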